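Free the clamping washer of a flat-stone sharpener (left-hand nut)

ROBOT

A 6-joint arm with a two-finger parallel gripper is mounted at the origin on the work surface. World frame = base frame: x ahead of the robot, y to its left, z up, the work surface at z = 0. Lengths are in m, angles in rad, forces in N, time in s.
With the tool pointing down it reaches from about 0.375 to 0.9 m from the base axis. Payload 3.1 kg.
Tool frame: the origin (TCP) lies at the very end of the fingers, on their centre line; the grasp point (between the pads) lies 19 mm behind it (manip.tcp_to_grasp is the distance from the TCP to the grasp point, in m); z points along the fingers, y is the line along which they close (so a half turn about z gives the same grasp; the last joint's range is limited). The gripper opens to 85 mm and grips with 20 to 120 N. Pads are 22 mm wide; open, the fingers measure 114 mm over their backs; the gripper's body (76 mm by 85 mm) begins 54 mm behind the grasp point. The pads swing forward as they close: fully open they stand 13 mm farther back than shut.
Start: joints at [1.048, 0.527, 1.433, -0, 1.181, -0.178], TCP at [0.211, 0.588, 0.231] pointing down, gripper open.
Joint ranges: [-3.08, 3.08], [-0.75, 2.2], [0.22, 2.44], [-1.43, 4.57], [0, 2.65], [-2.85, 2.85]. Speed limits (rad/s): [2.79, 2.79, 3.14, 3.14, 3.14, 3.14].

INTERFACE

Orientations are given as a unit quaternion [x, y, z, w].
In Python, from station import manip gives the robot as it stands. The module is installed in compiled form; this text tells all that it offers.
- The arm moves only by the tool step_arm, never from a script. Its argument "commands" is one flat list of numbers, 6 for each row, row after row: the shift along the tool's x, y, z in m, then the turn, a rotation vector about the tool's x, y, z in degrees. A call has exactly 10 rows; each row is the pose to reach, as a shift and turn from the pose commanded when the call began, along the tool's axes at that moment; what a row does not reach only later rows make up. A row lasts 1/10 s, in which the tool goes at most 50 mm and 8.59 degrees, less where a joint would pass 70% of its speed; a pose out of reach is approached as far as the arm can. A call with a gripper value outside its range is refused whole. "jaw" is the opening in per cent of the stroke, from 0 (shut) to 100 (fully open), set as the call begins (left out, the last holds). The fingers move at their own pace and stop on an object; "grip_force" is the grip in N (left out, the last holds). Time passes only in rows, so rows that repeat a pose let the fingers close, or fill a call up. It gives the time, the measured TCP pose, the force, the opening and the grip force at its end, in the units of the state.
- manip.sense(): the state, without advancing time (a new reading comes with each control period).
- manip.snapshot(name): name is "side" or "top" or "wrist"; returns a dict with "pixels" (420x560x3 uint8, blue, green, red), "fx", "fy", "cx", "cy" (pixels), "R" (3x3) and "t" (3): a world point X has camera coordinates R X + t; the wrist camera has in their place "mount" (4x4, takes a point from camera to tool coordinates, whose origin is the TCP and whose axes are the flange's). Camera axes: x right, y down, z forward; pixel columns grow to the right and rows downward; lengths in m; the calibration is good to about 2 mm. A picture is of the moment at which its call begins: read the wrist's pose just before it. There is no depth.
- manip.sign_off(): hands the job in; it is judged then, once.
The state is a dict: "t": time; "q": joint angles; "qd": joint speeds; "tau": joint torques, N m; "tcp_pos": TCP position; "tool_rot": TCP orientation; "force": force on the tool from outside, world axes, zero at the start; "ft_torque": the same for the moment, N m; "finger_gap": opening from 0.0 (shut) to 1.0 (fully open); "gripper_force": force on a finger pad.
Only numpy, scipy, OpenCV 4.12 (cv2) and the standard library are available. Lean on these libraries where they do the work, as an engineer would, in place of code of your own. Each camera call takes 0.05 s, during which the arm holds its last target. There are 200 camera calls.

TASK

Free the slotted washer that clamps the stone of the bench sharpener. Its centre nut, with the crank arm, has a left-hand thread: turn it by the upright grip of its arm clockwise (seen from above) until it comes up against its end stop, feeling for the stop so that the stone is not dragged round. Then lift the washer by its fin just out of its shallow recess, draw it out sideways from under the nut without jamming it, and lay it down gently, flat and fin up, in the white tray; leave the ring in the tray and the screwdriver, jar and bottle where they are.

Things in the scene. Friction and masses are not known exactly. Their poses are not given: they have to be found in the camera images.
- grinder: The bench sharpener: grey housing 240 x 240 mm, 85 mm high, fixed to the bench; carries a flat horizontal grinding stone on a vertical spindle. Origin on the spindle axis at bench height, z up. It may be left or right of the tray.
- stone_mark (a point): Dark tick on the top face of the stone, 88 mm from the spindle axis (stone: 200 mm across, its top 113 mm above the bench). It shows whether the stone is turning: the stone turns stiffly, at about 0.7 N m, and must not be dragged round.
- crank_grip (a point): Middle of the black upright grip (a post 16 mm across, 30 mm tall, from 16 mm below to 14 mm above this point, spinning freely) on the end of the nut's arm, 55 mm from the spindle axis; 171 to 177 mm up. LEFT-HAND thread: clockwise from above loosens. Swung round the axis, it takes about 3 N and climbs 1.25 mm per radian. The hub, 28 mm across, and arm, 9 mm thick, lie just below.
- thrust_foot: The nut's foot: steel disc 32 mm across, 10 mm high, bearing on the washer when tight. Origin at the centre of its underside. It rises with the nut (nearly 6 mm from tight to end stop) but does not turn. The nut starts tight or slackened by up to 2 rad; its hard stop lies 2.6 to 4.6 rad further on, felt as a sudden rise of force; pushed on with about 13 N at the grip, the stone goes round too.
- stone: The stone with its steel hub, spindle (16 mm across), foot and nut. Origin on the axis, 88 mm above the bench. In its centre is a round recess 68 mm across and 3 mm deep, floor 110 mm above the bench, in which the washer lies.
- washer: Steel horseshoe washer 62 mm across, 5 mm thick, about 140 g, lying in the recess round the spindle; origin at the centre of its underside. Its 20 mm slot is open to its -x: draw it out towards its own +x, where its fin stands. It must be lifted over the recess's 3 mm lip but only as far as the raised foot allows; it is clear of the foot after about 50 mm.
- washer_fin (a point): Centre of the washer's upright fin, 43 mm towards +x and 25 mm above the washer's origin. The fin is 30 mm long along the washer's x (28 to 58 mm from the origin), 10 mm thick along its y, and stands from 5 to 30 mm above the underside: pinch it from above across its thickness.
- tray: Open white tray 220 (x) x 180 (y) mm, 28 mm high, walls and floor 5 mm, fixed to the bench. Origin under its centre.
- tray_in (a point): Centre of the tray's inner floor, 5 mm above the bench; axes as the tray.
- spare_ring: Bystander: steel ring 36 mm across, 8 mm high, lying in the tray's corner at -x, +y (78 and 58 mm from the centre).
- driver: Bystander: screwdriver about 160 mm long lying between sharpener and tray.
- bottle: Bystander: amber bottle, 64 mm across, 150 mm tall, standing in the middle, furthest out.
- jar: Bystander: glass jar, 72 mm across, 90 mm tall, standing in the middle beyond the screwdriver.
Not all that is in view belongs to the job. Leave any purple look-alike of the washer alone.

How it is judged:
On the way, in this order (a step that is already met when the one before it is completed fails the run):
1. the nut is backed off clockwise to its end stop (climbed to within 0.25 mm of it), the washer still in place (z of crank_grip in the frame of grinder above 0.1765 m and horizontal distance between washer and grinder below 0.008 m), for 0.2 s.
2. the washer is drawn out, clear of the spindle (horizontal distance between washer and grinder above 0.06 m), for 0.1 s.
At the end, for the whole second after the job is handed in: The washer lies at rest flat on the tray's floor, fin up (within 4 mm in height, 0.1 rad in tilt, its origin inside the tray: 80 mm by 65 mm from the centre), and the nut is still backed off to its stop (within 0.5 mm) (z of crank_grip in the frame of grinder above 0.1762 m and z of washer in the frame of tray_in between -0.004 and 0.004 m and x of washer in the frame of tray_in between -0.08 and 0.08 m and y of washer in the frame of tray_in between -0.065 and 0.065 m and angle between washer's own z axis and vertical below 0.1 rad and linear speed of washer below 0.02 m/s); the robot touches nothing.
It fails at once if the stone is dragged round (its mark moves more than 7 mm) (distance of stone_mark from where it was at the start of the episode above 0.007 m).
It fails at once if the washer is jammed against nut, spindle or stone with more than 20 N (contact force between washer and stone above 20 N).
It fails at once if the washer is dropped (falls unheld faster than 0.6 m/s) (linear speed of washer above 0.6 m/s and contact force between the fingers and washer below 0.3 N).
It fails at once if a bystander is shifted by more than 30 mm (distance of any of spare_ring, driver, bottle, jar from where it was at the start of the episode above 0.03 m).
It also fails if it takes over 72 s, if anything falls off the work surface, if the arm or the gripper's body presses on something with over 40 N, if the wrist force passes 120 N, or if a joint passes its speed limit or range.

## Working session

There is one attempt and no reset: what is moved stays moved. The work goes in short steps, Python scripts to look and compute and a tool call to move; the robot and the scene stay as the last step left them, time stands still between calls to the robot, and variables do not carry over. Pictures are saved under pics/ and viewed, at most 10 in all, crops included, and the job is handed in when it is done.

Besides the shell and the picture viewer there is one more tool, called after "Emit:" by a JSON object that holds its "fn" and its "kwargs". step_arm: Moves the arm, as the interface text tells. Its arguments: {"type":"object","properties":{"commands":{"type":"array","items":{"type":"number"}},"jaw":{"type":"number"},"grip_force":{"type":"number"}},"required":["commands"]}

```bash
mkdir -p pics; cat > h.py <<'E'
import numpy as np, cv2
from scipy.spatial.transform import Rotation as Rn
from station import manip
def snap(n,save=None):
    s=manip.sense(); d=manip.snapshot(n)
    if n=="wrist":
        T=np.eye(4);T[:3,:3]=Rn.from_quat(s["tool_rot"]).as_matrix();T[:3,3]=s["tcp_pos"]
        W=T@np.array(d["mount"]); d["R"]=W[:3,:3].T; d["t"]=-d["R"]@W[:3,3]
    d["R"]=np.array(d["R"]);d["t"]=np.array(d["t"])
    if save: cv2.imwrite("pics/"+save,d["pixels"]); np.savez("pics/"+save+".npz",**{k:d[k] for k in("pixels","fx","fy","cx","cy","R","t")})
    return d
def ray(d,u,v,z):
    c=-d["R"].T@d["t"]; r=d["R"].T@np.array([(u-d["cx"])/d["fx"],(v-d["cy"])/d["fy"],1.])
    return c+r*(z-c[2])/r[2]
def proj(d,X):
    p=d["R"]@np.array(X)+d["t"]; return np.array([d["fx"]*p[0]/p[2]+d["cx"],d["fy"]*p[1]/p[2]+d["cy"]])
E
python3 - <<'E'
from h import *
a=snap("top","top0.png");b=snap("side","side0.png")
for d in(a,b): print(-d["R"].T@d["t"],d["fx"])
s=manip.sense();print(s["tcp_pos"],s["tool_rot"],s["force"],s["t"],Rn.from_quat(s["tool_rot"]).as_matrix().round(2))
E
```

```text
[0.42127227 0.06537291 1.29156251] 519.3450711002225
[ 0.35415563 -0.70912557  1.03176146] 475.75128300154756
[0.21030545 0.58787255 0.23043671] [ 1.71031782e-01  9.85265029e-01 -9.20169547e-04 -3.24433689e-04] [1.41521725 0.77426681 0.24862933] 0.1 [[-0.94  0.34 -0.  ]
 [ 0.34  0.94 -0.  ]
 [ 0.   -0.   -1.  ]]
```

View pics/top0.png

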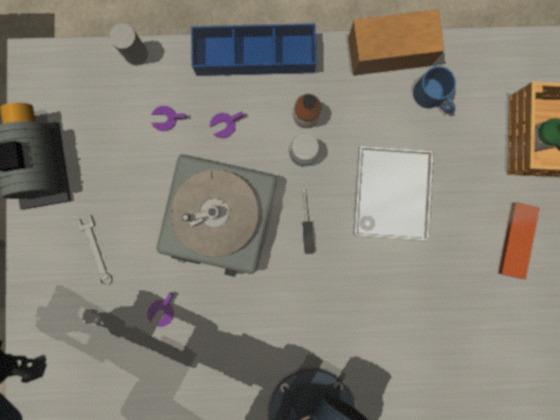

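View pics/side0.png

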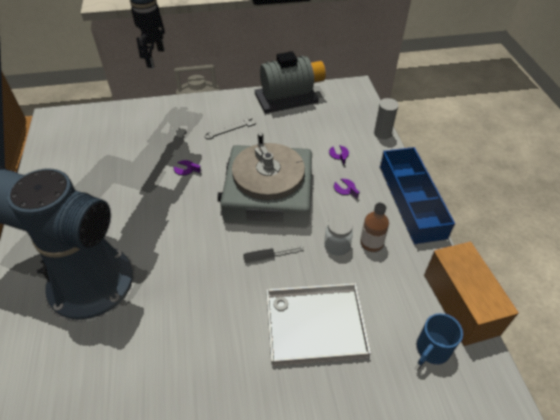

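The top view shows the sharpener at about (218,212), with the crank grip at about (188,217), the stone mark near (212,175) and the white tray at (394,193) with the ring at (367,223). The purple look-alikes are at (165,118), (224,124) and (161,312). The real washer is the grey one on the stone at (212,212). I'll enlarge to confirm.

```bash
python3 - <<'E'
from h import *
a=dict(np.load("pics/top0.png.npz"));b=dict(np.load("pics/side0.png.npz"))
A=cv2.resize(a["pixels"][160:270,160:270],(560,560)[:2],interpolation=cv2.INTER_CUBIC)[:, :]
B=cv2.resize(b["pixels"][125:205,225:320],None,fx=4,fy=4,interpolation=cv2.INTER_CUBIC)
A=cv2.resize(A,(420,420)); im=np.zeros((420,800,3),np.uint8); im[:,:420]=A; im[:320,420:800]=B
cv2.imwrite("pics/c0.png",im)
# stone by ellipse: brownish mask
hsv=cv2.cvtColor(a["pixels"],cv2.COLOR_BGR2HSV); print(hsv[230,235],hsv[260,190],hsv[195,190])
px=a["pixels"].astype(int); m=((px[...,2]-px[...,0]>14)).astype(np.uint8); m[:, :150]=0;m[:,290:]=0;m[:150]=0;m[280:]=0
m=cv2.morphologyEx(m,cv2.MORPH_OPEN,np.ones((3,3)))
c=max(cv2.findContours(m,0,1)[0],key=cv2.contourArea); e=cv2.fitEllipse(cv2.convexHull(c)); print(e)
C=ray(a,*e[0],.113); print("spindle",C, "diam",e[1][0]/a["fx"]*(1.2916-.113),e[1][1]/a["fx"]*(1.2916-.113))
m=((px.min(2)>165)).astype(np.uint8); m[:,:340]=0;m[:,450:]=0;m[:130]=0;m[255:]=0
c=max(cv2.findContours(m,0,1)[0],key=cv2.contourArea); r=cv2.minAreaRect(c);print(r); print("tray",ray(a,*r[0],.028),[ray(a,*p,.028)[:2].round(3) for p in cv2.boxPoints(r)])
for u,v in[(188,217),(186,217)]: print("grip",ray(a,u,v,.185))
print("mark",ray(a,212,175,.113))
E
```

```text
[ 18  48 132] [21 33 77] [ 19  50 142]
((214.23023986816406, 212.72195434570312), (87.51998138427734, 88.25493621826172), 53.18537902832031)
spindle [0.48444001 0.21445447 0.113     ] diam 0.19861755853576463 0.20028546262407898
((393.0202331542969, 194.43679809570312), (65.57334899902344, 85.46747589111328), 3.6913864612579346)
tray [ 0.52317416 -0.21172359  0.028     ] [array([ 0.427, -0.122]), array([ 0.635, -0.142]), array([ 0.621, -0.302]), array([ 0.412, -0.281])]
grip [0.47278879 0.26145956 0.185     ]
grip [0.47289124 0.26572665 0.185     ]
mark [0.57073835 0.21806962 0.113     ]
```

View pics/c0.png

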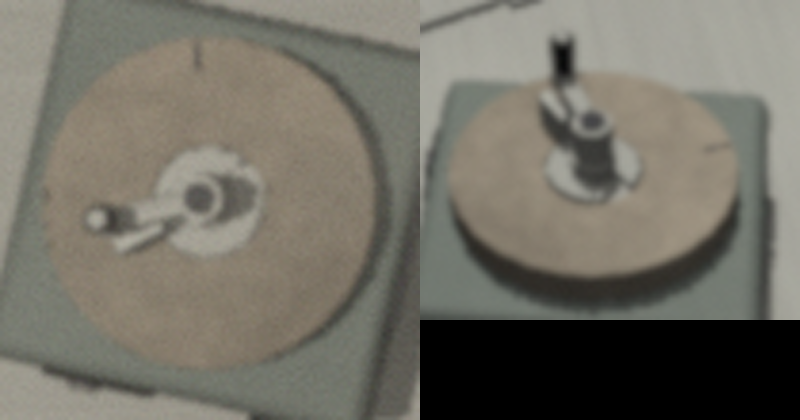

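Confirmed. The grey washer with its slot and fin is at crop (210,200), and the fin bar runs at crop (115,247)→(180,218). The black post with the light cap at crop (98,218) is the grip. I'll move above the grip for a wrist view.

```bash
cat >> h.py <<'E'
def rel(target,rot=None):
    "world target -> tool axes shift (from measured pose)"
    s=manip.sense(); M=Rn.from_quat(s["tool_rot"]).as_matrix()
    return M.T@(np.array(target)-s["tcp_pos"])
E
python3 - <<'E'
from h import *
a=dict(np.load("pics/top0.png.npz"))
for u,v in[(190.1,224.7),(204.5,218),(197,221.5)]:
    p=ray(a,u,v,.14); print("fin",p, np.degrees(np.arctan2(p[1]-.2145,p[0]-.4844)),np.hypot(p[1]-.2145,p[0]-.4844))
print(rel([.473,.266,.28]).round(4))
E
```

```text
fin [0.4576785  0.26502036 0.14      ] 117.87550357408651 0.05715195159301768
fin [0.471783   0.23283737 0.14      ] 124.52985299263928 0.02225865857952624
fin [0.46441154 0.24960483 0.14      ] 119.65690840708126 0.040396630459169594
[-0.3558 -0.2146 -0.0493]
```

Emit:
{"fn": "step_arm", "kwargs": {"commands": [-0.04, -0.024, -0.02, 0, 0, 0, -0.08, -0.048, -0.04, 0, 0, 0, -0.12, -0.072, -0.049, 0, 0, 0, -0.16, -0.096, -0.049, 0, 0, 0, -0.2, -0.12, -0.049, 0, 0, 0, -0.24, -0.145, -0.049, 0, 0, 0, -0.28, -0.169, -0.049, 0, 0, 0, -0.32, -0.193, -0.049, 0, 0, 0, -0.356, -0.215, -0.049, 0, 0, 0, -0.356, -0.215, -0.049, 0, 0, 0], "jaw": 0}}

```text
t: 1.1
tcp_pos: [0.4768, 0.2621, 0.28]
tool_rot: [0.174, 0.985, -0.001, 0.001]
force: [-0.0, 1.0, 0.6]
finger_gap: 0.005
gripper_force: 0.0
```

```bash
python3 - <<'E'
from h import *
d=snap("wrist","w0.png"); s=manip.sense(); print(s["tcp_pos"],s["force"],s["finger_gap"],s["q"])
print(-d["R"].T@d["t"]); print(proj(d,[.473,.266,.19]),proj(d,[.4844,.2145,.16]),proj(d,[.4643,.2505,.14]))
E
```

```text
[0.47478459 0.26390934 0.27984493] [ 0.02627802 -0.15531228  1.04909127] 0.001003134179040701 [ 3.01580528e-01  3.61155436e-01  1.57871340e+00 -9.57932530e-05
  1.20236257e+00 -9.20578266e-01]
[0.40896399 0.28736108 0.42262945]
[281.22355319 199.85223886] [224.16653377 223.90337192] [259.20700788 179.33847713]
```

View pics/w0.png

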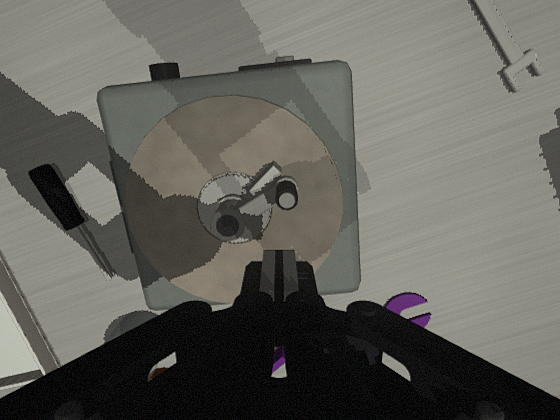

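The wrist view shows the grip's top at (287,200), the fin bar from (252,190) to (279,166), the hub at (228,225) and the washer round it. The arm was still settling, so I'll re-measure now that it has stopped.

```bash
python3 - <<'E'
from h import *
for i in range(6): d=snap("wrist")
d=snap("wrist","w1.png"); s=manip.sense(); print(s["t"],s["tcp_pos"],s["force"])
px=d["pixels"].astype(int)
g=cv2.cvtColor(d["pixels"],cv2.COLOR_BGR2GRAY)
roi=g[180:220,265:310]
print(cv2.HoughCircles(cv2.resize(roi,None,fx=4,fy=4,interpolation=cv2.INTER_CUBIC),3,1,40,param1=100,param2=15,minRadius=20,maxRadius=60))
# stone ellipse
m=((px[...,2]-px[...,0]>0.12*px[...,2]+2)&(g>20)).astype(np.uint8); m[:90]=0; m[300:]=0; m[:,:125]=0; m[:,350:]=0
m[250:,240:330]=0
m=cv2.morphologyEx(m,cv2.MORPH_OPEN,np.ones((3,3)))
c=max(cv2.findContours(m,0,1)[0],key=cv2.contourArea); h=cv2.convexHull(c); e=cv2.fitEllipse(h); print(e, ray(d,*e[0],.113))
cv2.imwrite("pics/w1c.png",np.hstack([cv2.resize(d["pixels"][150:250,185:310],(750,600),interpolation=cv2.INTER_CUBIC)]))
a=dict(np.load("pics/top0.png.npz"))
def tri(d1,p1,d2,p2):
    P=lambda d:np.array([[d["fx"],0,d["cx"]],[0,d["fy"],d["cy"]],[0,0,1.]])@np.c_[d["R"],d["t"]]
    X=cv2.triangulatePoints(P(d1),P(d2),np.array(p1,float),np.array(p2,float)); return (X[:3]/X[3]).ravel()
print("tri",tri(a,(185.7,217),d,(287,200)), ray(d,287,200,.187))
E
```

```text
1.5 [0.47241749 0.26703314 0.28032203] [ 0.46620147 -0.85892304 -0.33325365]
[[[ 68.5 116.5  30.6]
  [ 65.5  75.5  43.5]]]
((240.223876953125, 179.38442993164062), (143.9705352783203, 217.49212646484375), 112.12164306640625) [0.45929684 0.23616646 0.113     ]
tri [0.47484683 0.27103865 0.16418546] [0.47062254 0.27452811 0.187     ]
```

View pics/w1c.png

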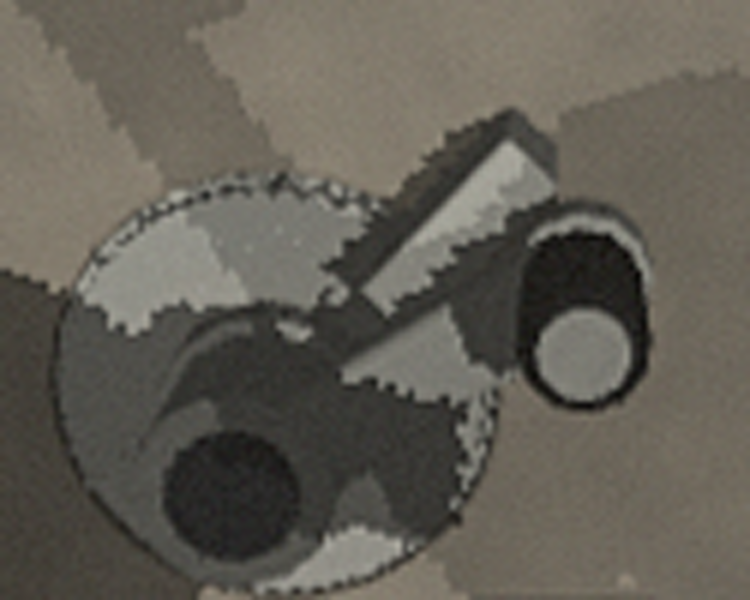

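The crop shows the grip's cap centre at full-image (282.3,209), the recess ellipse centred at about (230.7,213.8) and the fin top's centre at about (261,188.5).

```bash
python3 - <<'E'
from h import *
a=dict(np.load("pics/top0.png.npz"));d=dict(np.load("pics/w1.png.npz"))
f=lambda x,y,z:ray(d,185+x/6,150+y/6,z)[:2]
pts=np.array([[50,380],[497,383],[275,172],[260,592],[98,265],[450,525]],float)
W=np.array([f(x,y,.113) for x,y in pts]); A=np.c_[2*W,np.ones(len(W))]; c=np.linalg.lstsq(A,(W**2).sum(1),rcond=None)[0]; print("spindle",c[:2],"diam",2*np.sqrt(c[2]+c[:2]@c[:2]))
C=c[:2]
for z in(.185,.1875): g=f(584,354,z);print("grip",g,np.linalg.norm(g-C),np.degrees(np.arctan2(*(g-C)[::-1])))
q=[f(*p,.140) for p in[(512,138),(555,185),(392,313),(363,287)]]
o=(q[0]+q[1])/2;i=(q[2]+q[3])/2
print("fin outer",o,np.linalg.norm(o-C),"inner",i,np.linalg.norm(i-C),"ctr",(o+i)/2,"dir",np.degrees(np.arctan2(*(o-i)[::-1])),"ctr ang",np.degrees(np.arctan2(*((o+i)/2-C)[::-1])), "width",np.linalg.norm(q[0]-q[1]))
g=f(584,354,.186); print("move",rel([g[0],g[1],.2]))
E
```

```text
spindle [0.48787049 0.21611254] diam 0.06781350682175162
grip [0.47629395 0.26914084] 0.054277224087169826 102.31496111370473
grip [0.47554064 0.26937621] 0.0546721439129469 103.03365859291488
fin outer [0.46179418 0.26753185] 0.05765344790060822 inner [0.47294331 0.24064479] 0.028716757922552644 ctr [0.46736874 0.25408832] dir 112.52208545651324 ctr ang 118.36300164243335 width 0.008709472020239284
move [-0.00265021  0.00327596  0.08032125]
```

Emit:
{"fn": "step_arm", "kwargs": {"commands": [-0.003, 0.003, 0.02, 0, 0, 0, -0.003, 0.003, 0.04, 0, 0, 0, -0.003, 0.003, 0.06, 0, 0, 0, -0.003, 0.003, 0.08, 0, 0, 0, -0.003, 0.003, 0.088, 0, 0, 0, -0.003, 0.003, 0.091, 0, 0, 0, -0.003, 0.003, 0.092, 0, 0, 0, -0.003, 0.003, 0.092, 0, 0, 0, -0.003, 0.003, 0.092, 0, 0, 0, -0.003, 0.003, 0.092, 0, 0, 0]}}

```text
t: 2.5
tcp_pos: [0.4776, 0.268, 0.189]
tool_rot: [0.171, 0.985, 0.0, 0.001]
force: [-0.9, 0.4, 0.0]
finger_gap: -0.004
gripper_force: 0.0
```

Emit:
{"fn": "step_arm", "kwargs": {"commands": [0, 0, 0.0002, 0, 0, 0, 0, 0, 0.0004, 0, 0, 0, 0, 0, 0.0006, 0, 0, 0, 0, 0, 0.0008, 0, 0, 0, 0, 0, 0.001, 0, 0, 0, 0, 0, 0.0012, 0, 0, 0, 0, 0, 0.0014, 0, 0, 0, 0, 0, 0.0015, 0, 0, 0, 0, 0, 0.0015, 0, 0, 0, 0, 0, 0.0015, 0, 0, 0]}}

```text
t: 3.5
tcp_pos: [0.4772, 0.2678, 0.1868]
tool_rot: [0.171, 0.985, -0.0, -0.0]
force: [0.8, 1.6, -0.0]
finger_gap: -0.003
gripper_force: 0.0
```

Emit:
{"fn": "step_arm", "kwargs": {"commands": [0, 0, 0.0002, 0, 0, 0, 0, 0, 0.0004, 0, 0, 0, 0, 0, 0.0006, 0, 0, 0, 0, 0, 0.0008, 0, 0, 0, 0, 0, 0.001, 0, 0, 0, 0, 0, 0.001, 0, 0, 0, 0, 0, 0.001, 0, 0, 0, 0, 0, 0.001, 0, 0, 0, 0, 0, 0.001, 0, 0, 0, 0, 0, 0.001, 0, 0, 0]}}

```text
t: 4.5
tcp_pos: [0.4772, 0.2679, 0.1859]
tool_rot: [0.171, 0.985, 0.0, 0.0]
force: [0.1, 0.1, 2.3]
finger_gap: 0.001
gripper_force: 0.9
```

```bash
python3 - <<'E'
from h import *
for i in range(4): manip.snapshot("side"); s=manip.sense(); print(s["tcp_pos"].round(4) if hasattr(s["tcp_pos"],'round') else s["tcp_pos"],s["force"])
E
```

```text
[0.4772 0.2679 0.1859] [-0.51288526  0.65905359  1.79599966]
[0.4772 0.2679 0.1859] [-1.64762381  0.47901753  2.28437655]
[0.4772 0.2679 0.1859] [-0.9150731   1.79137743  3.0894736 ]
[0.4772 0.2679 0.1859] [-0.41880784  0.11244075  1.52922505]
```

Emit:
{"fn": "step_arm", "kwargs": {"commands": [0, 0, 0.0005, 0, 0, 0, 0, 0, 0.0005, 0, 0, 0, 0, 0, 0.0005, 0, 0, 0, 0, 0, 0.0005, 0, 0, 0, 0, 0, 0.0005, 0, 0, 0, 0, 0, 0.0005, 0, 0, 0, 0, 0, 0.0005, 0, 0, 0, 0, 0, 0.0005, 0, 0, 0, 0, 0, 0.0005, 0, 0, 0, 0, 0, 0.0005, 0, 0, 0]}}

```text
t: 5.7
tcp_pos: [0.4773, 0.2681, 0.1856]
tool_rot: [0.171, 0.985, 0.0, 0.0]
force: [-1.5, 2.2, 4.7]
finger_gap: 0.001
gripper_force: 2.6
```

Emit:
{"fn": "step_arm", "kwargs": {"commands": [0, 0, -0.01, 0, 0, 0, 0.0015, 0.0005, -0.02, 0, 0, 0, 0.0015, 0.0005, -0.02, 0, 0, 0, 0.0015, 0.0005, -0.02, 0, 0, 0, 0.0015, 0.0005, -0.015, 0, 0, 0, 0.0015, 0.0005, -0.005, 0, 0, 0, 0.0015, 0.0005, 0.005, 0, 0, 0, 0.0015, 0.0005, 0.015, 0, 0, 0, 0.0015, 0.0005, 0.024, 0, 0, 0, 0.0015, 0.0005, 0.024, 0, 0, 0], "jaw": 45, "grip_force": 20}}

```text
t: 6.7
tcp_pos: [0.4747, 0.2684, 0.1594]
tool_rot: [0.171, 0.985, -0.001, -0.002]
force: [-0.8, -0.3, -0.2]
finger_gap: 0.448
gripper_force: 0.0
```

Emit:
{"fn": "step_arm", "kwargs": {"commands": [0, 0, 0, 0, 0, 0, 0, 0, 0, 0, 0, 0, 0, 0, 0, 0, 0, 0, 0, 0, 0, 0, 0, 0, 0, 0, 0, 0, 0, 0, 0, 0, 0, 0, 0, 0, 0, 0, 0, 0, 0, 0, 0, 0, 0, 0, 0, 0, 0, 0, 0, 0, 0, 0, 0, 0, 0, 0, 0, 0], "jaw": 0}}

```text
t: 7.7
tcp_pos: [0.4759, 0.2687, 0.1613]
tool_rot: [0.171, 0.985, -0.0, -0.0]
force: [0.7, -2.7, 0.6]
finger_gap: 0.179
gripper_force: 20.8
```

```bash
cat > arc.py <<'E'
from h import *
import sys
# C and grip ref set in args: Cx Cy ; prints tool-frame rows following circle by list of angles (rad cw) from commanded pos
E
python3 - <<'E'
from h import *
d=snap("wrist","w2.png")
L=[]
for i in range(4): manip.snapshot("side"); s=manip.sense(); L.append(np.r_[s["tcp_pos"],s["force"],s["finger_gap"],s["gripper_force"]])
print(np.mean(L,0).round(4), Rn.from_quat(s["tool_rot"]).as_matrix().round(3))
E
```

```text
[ 0.4759  0.2687  0.1613 -0.6639 -2.81   -0.2316  0.1757 20.797 ] [[-0.942  0.337 -0.   ]
 [ 0.337  0.942 -0.   ]
 [ 0.    -0.    -1.   ]]
```

View pics/w2.png

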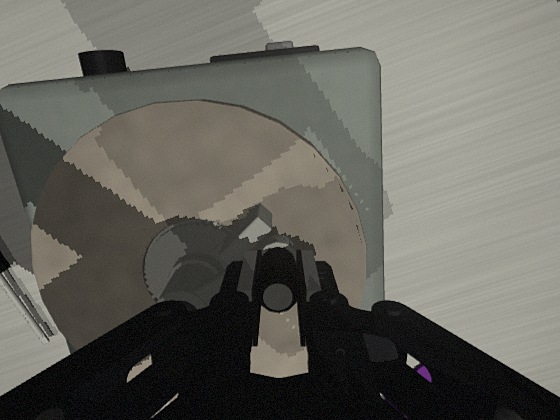

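The post is held between the fingers at (278,297), with a gap of about 15 mm. Next I'll work out the arc rows.

```bash
cat > arc.py <<'E'
from h import *
import sys
M=np.array([[-.942,.337,0],[.337,.942,0],[0,0,-1.]])
def arc(C,r,th0,dth,n=10,hold=2):
    "rows: clockwise from th0 by dth over n-hold rows"
    p=lambda t:np.array([C[0]+r*np.cos(t),C[1]+r*np.sin(t),-.00125*t])
    f=np.minimum(np.arange(1,n+1)/(n-hold),1)
    R=[(M.T@(p(th0-dth*x)-p(th0))) for x in f]
    print([float(v) for r_ in R for v in list(r_.round(4))+[0,0,0]]); print("end",p(th0-dth)[:2].round(4))
def fr(C,n=6):
    L=[]
    for i in range(n): manip.snapshot("side"); s=manip.sense(); L.append(np.r_[s["tcp_pos"],s["force"]])
    m=np.mean(L,0); d=m[:2]-C; th=np.arctan2(d[1],d[0]); u=d/np.hypot(*d)
    print("t",s["t"],"pos",m[:3].round(4),"th",th.round(3),"r",np.hypot(*d).round(4),"Frad",(m[3:5]@u).round(1),"Fcw-drag(ccw+)",(m[3:5]@[-u[1],u[0]]).round(1),"Fz",m[5].round(1)); return th
E
python3 -c "
from arc import *
arc((.4872,.2145),.0547,1.776,.6)"
```

```text
[-0.0036, 0.002, -0.0001, 0.0, 0.0, 0.0, -0.0073, 0.0037, -0.0002, 0.0, 0.0, 0.0, -0.0111, 0.0052, -0.0003, 0.0, 0.0, 0.0, -0.0151, 0.0064, -0.0004, 0.0, 0.0, 0.0, -0.0191, 0.0072, -0.0005, 0.0, 0.0, 0.0, -0.0232, 0.0078, -0.0006, 0.0, 0.0, 0.0, -0.0272, 0.008, -0.0007, 0.0, 0.0, 0.0, -0.0313, 0.008, -0.0008, 0.0, 0.0, 0.0, -0.0313, 0.008, -0.0008, 0.0, 0.0, 0.0, -0.0313, 0.008, -0.0008, 0.0, 0.0, 0.0]
end [0.5082 0.265 ]
```

Emit:
{"fn": "step_arm", "kwargs": {"commands": [-0.0036, 0.002, -0.0001, 0, 0, 0, -0.0073, 0.0037, -0.0002, 0, 0, 0, -0.0111, 0.0052, -0.0003, 0, 0, 0, -0.0151, 0.0064, -0.0004, 0, 0, 0, -0.0191, 0.0072, -0.0005, 0, 0, 0, -0.0232, 0.0078, -0.0006, 0, 0, 0, -0.0272, 0.008, -0.0007, 0, 0, 0, -0.0313, 0.008, -0.0008, 0, 0, 0, -0.0313, 0.008, -0.0008, 0, 0, 0, -0.0313, 0.008, -0.0008, 0, 0, 0]}}

```text
t: 8.95
tcp_pos: [0.5087, 0.2657, 0.1621]
tool_rot: [0.171, 0.985, 0.0, 0.001]
force: [-1.9, -0.7, -0.1]
finger_gap: 0.18
gripper_force: 20.8
```

```bash
python3 -c "
from arc import *
C=(.4872,.2145);fr(C)
arc(C,.0547,1.176,.6)"
```

```text
t 9.25 pos [0.5086 0.2657 0.1622] th 1.175 r 0.0555 Frad -2.4 Fcw-drag(ccw+) 0.7 Fz -0.9
[-0.0041, -0.0004, -0.0001, 0.0, 0.0, 0.0, -0.0081, -0.001, -0.0002, 0.0, 0.0, 0.0, -0.0121, -0.002, -0.0003, 0.0, 0.0, 0.0, -0.016, -0.0033, -0.0004, 0.0, 0.0, 0.0, -0.0198, -0.0048, -0.0005, 0.0, 0.0, 0.0, -0.0235, -0.0067, -0.0006, 0.0, 0.0, 0.0, -0.027, -0.0088, -0.0007, 0.0, 0.0, 0.0, -0.0304, -0.0111, -0.0008, 0.0, 0.0, 0.0, -0.0304, -0.0111, -0.0008, 0.0, 0.0, 0.0, -0.0304, -0.0111, -0.0008, 0.0, 0.0, 0.0]
end [0.5331 0.2443]
```

Emit:
{"fn": "step_arm", "kwargs": {"commands": [-0.0041, -0.0004, -0.0001, 0, 0, 0, -0.0081, -0.001, -0.0002, 0, 0, 0, -0.0121, -0.002, -0.0003, 0, 0, 0, -0.016, -0.0033, -0.0004, 0, 0, 0, -0.0198, -0.0048, -0.0005, 0, 0, 0, -0.0235, -0.0067, -0.0006, 0, 0, 0, -0.027, -0.0088, -0.0007, 0, 0, 0, -0.0304, -0.0111, -0.0008, 0, 0, 0, -0.0304, -0.0111, -0.0008, 0, 0, 0, -0.0304, -0.0111, -0.0008, 0, 0, 0]}}

```text
t: 10.25
tcp_pos: [0.5337, 0.2447, 0.1631]
tool_rot: [0.171, 0.985, -0.0, 0.001]
force: [0.1, 1.4, -0.3]
finger_gap: 0.176
gripper_force: 20.7
```

```bash
python3 -c "
from arc import *
C=(.4872,.2145);fr(C)
arc(C,.0547,.576,.8)"
```

```text
t 10.55 pos [0.5336 0.2448 0.1631] th 0.578 r 0.0554 Frad 0.2 Fcw-drag(ccw+) -0.2 Fz -0.5
[-0.0042, -0.0035, -0.0001, 0.0, 0.0, 0.0, -0.008, -0.0075, -0.0002, 0.0, 0.0, 0.0, -0.0114, -0.0117, -0.0004, 0.0, 0.0, 0.0, -0.0143, -0.0164, -0.0005, 0.0, 0.0, 0.0, -0.0168, -0.0212, -0.0006, 0.0, 0.0, 0.0, -0.0188, -0.0263, -0.0008, 0.0, 0.0, 0.0, -0.0202, -0.0316, -0.0009, 0.0, 0.0, 0.0, -0.0212, -0.037, -0.001, 0.0, 0.0, 0.0, -0.0212, -0.037, -0.001, 0.0, 0.0, 0.0, -0.0212, -0.037, -0.001, 0.0, 0.0, 0.0]
end [0.5405 0.2023]
```

Emit:
{"fn": "step_arm", "kwargs": {"commands": [-0.0042, -0.0035, -0.0001, 0, 0, 0, -0.008, -0.0075, -0.0002, 0, 0, 0, -0.0114, -0.0117, -0.0004, 0, 0, 0, -0.0143, -0.0164, -0.0005, 0, 0, 0, -0.0168, -0.0212, -0.0006, 0, 0, 0, -0.0188, -0.0263, -0.0008, 0, 0, 0, -0.0202, -0.0316, -0.0009, 0, 0, 0, -0.0212, -0.037, -0.001, 0, 0, 0, -0.0212, -0.037, -0.001, 0, 0, 0, -0.0212, -0.037, -0.001, 0, 0, 0]}}

```text
t: 11.55
tcp_pos: [0.541, 0.2021, 0.1642]
tool_rot: [0.171, 0.985, -0.001, 0.001]
force: [2.8, -0.9, 1.3]
finger_gap: 0.178
gripper_force: 20.9
```

```bash
python3 -c "
from arc import *
C=(.4872,.2145);fr(C)
arc(C,.0547,-.224,.6)"
```

```text
t 11.85 pos [0.541  0.2023 0.1642] th -0.222 r 0.0552 Frad 3.7 Fcw-drag(ccw+) -1.9 Fz 2.3
[-0.0003, -0.0041, -0.0001, 0.0, 0.0, 0.0, -0.0004, -0.0082, -0.0002, 0.0, 0.0, 0.0, -0.0001, -0.0123, -0.0003, 0.0, 0.0, 0.0, 0.0005, -0.0163, -0.0004, 0.0, 0.0, 0.0, 0.0014, -0.0204, -0.0005, 0.0, 0.0, 0.0, 0.0026, -0.0243, -0.0006, 0.0, 0.0, 0.0, 0.004, -0.0281, -0.0007, 0.0, 0.0, 0.0, 0.0058, -0.0318, -0.0007, 0.0, 0.0, 0.0, 0.0058, -0.0318, -0.0007, 0.0, 0.0, 0.0, 0.0058, -0.0318, -0.0007, 0.0, 0.0, 0.0]
end [0.5244 0.1744]
```

Emit:
{"fn": "step_arm", "kwargs": {"commands": [-0.0003, -0.0041, -0.0001, 0, 0, 0, -0.0004, -0.0082, -0.0002, 0, 0, 0, -0.0001, -0.0123, -0.0003, 0, 0, 0, 0.0005, -0.0163, -0.0004, 0, 0, 0, 0.0014, -0.0204, -0.0005, 0, 0, 0, 0.0026, -0.0243, -0.0006, 0, 0, 0, 0.004, -0.0281, -0.0007, 0, 0, 0, 0.0058, -0.0318, -0.0007, 0, 0, 0, 0.0058, -0.0318, -0.0007, 0, 0, 0, 0.0058, -0.0318, -0.0007, 0, 0, 0]}}

```text
t: 12.85
tcp_pos: [0.5249, 0.1746, 0.165]
tool_rot: [0.171, 0.985, -0.0, 0.001]
force: [4.3, -3.4, 2.8]
finger_gap: 0.173
gripper_force: 21.0
```

```bash
python3 -c "
from arc import *
C=(.4874,.2145);fr(C)
arc(C,.0547,-.824,.3)
arc(C,.0547,-1.124,.2)"
```

```text
t 13.15 pos [0.5249 0.1746 0.165 ] th -0.817 r 0.0548 Frad 4.9 Fcw-drag(ccw+) 1.5 Fz 3.1
[0.001, -0.0018, -0.0, 0.0, 0.0, 0.0, 0.002, -0.0036, -0.0001, 0.0, 0.0, 0.0, 0.0031, -0.0053, -0.0001, 0.0, 0.0, 0.0, 0.0043, -0.007, -0.0002, 0.0, 0.0, 0.0, 0.0056, -0.0086, -0.0002, 0.0, 0.0, 0.0, 0.0069, -0.0102, -0.0003, 0.0, 0.0, 0.0, 0.0082, -0.0117, -0.0003, 0.0, 0.0, 0.0, 0.0096, -0.0132, -0.0004, 0.0, 0.0, 0.0, 0.0096, -0.0132, -0.0004, 0.0, 0.0, 0.0, 0.0096, -0.0132, -0.0004, 0.0, 0.0, 0.0]
end [0.511  0.1652]
[0.001, -0.001, -0.0, 0.0, 0.0, 0.0, 0.002, -0.0019, -0.0001, 0.0, 0.0, 0.0, 0.003, -0.0028, -0.0001, 0.0, 0.0, 0.0, 0.004, -0.0037, -0.0001, 0.0, 0.0, 0.0, 0.0051, -0.0045, -0.0002, 0.0, 0.0, 0.0, 0.0062, -0.0054, -0.0002, 0.0, 0.0, 0.0, 0.0073, -0.0062, -0.0002, 0.0, 0.0, 0.0, 0.0084, -0.007, -0.0002, 0.0, 0.0, 0.0, 0.0084, -0.007, -0.0002, 0.0, 0.0, 0.0, 0.0084, -0.007, -0.0002, 0.0, 0.0, 0.0]
end [0.5008 0.1615]
```

Emit:
{"fn": "step_arm", "kwargs": {"commands": [0.0009, -0.0019, -0.0001, 0, 0, 0, 0.0019, -0.0037, -0.0002, 0, 0, 0, 0.0029, -0.0055, -0.0003, 0, 0, 0, 0.004, -0.0073, -0.0004, 0, 0, 0, 0.0052, -0.009, -0.0005, 0, 0, 0, 0.0065, -0.0107, -0.0006, 0, 0, 0, 0.0077, -0.0122, -0.0007, 0, 0, 0, 0.009, -0.0138, -0.0008, 0, 0, 0, 0.009, -0.0138, -0.0008, 0, 0, 0, 0.009, -0.0138, -0.0008, 0, 0, 0]}}

```text
t: 14.15
tcp_pos: [0.5106, 0.1649, 0.1653]
tool_rot: [0.171, 0.985, -0.0, -0.001]
force: [3.2, -2.7, 4.3]
finger_gap: 0.178
gripper_force: 21.0
```

```bash
python3 -c "
from arc import *
C=(.4874,.2145);fr(C)
a=dict(np.load('pics/top0.png.npz'))
arc(C,.0555,-1.124,.2)"
```

```text
t 14.45 pos [0.5107 0.1649 0.1653] th -1.132 r 0.0548 Frad 4.2 Fcw-drag(ccw+) 0.8 Fz 3.5
[0.001, -0.001, -0.0, 0.0, 0.0, 0.0, 0.002, -0.0019, -0.0001, 0.0, 0.0, 0.0, 0.003, -0.0028, -0.0001, 0.0, 0.0, 0.0, 0.0041, -0.0037, -0.0001, 0.0, 0.0, 0.0, 0.0052, -0.0046, -0.0002, 0.0, 0.0, 0.0, 0.0063, -0.0055, -0.0002, 0.0, 0.0, 0.0, 0.0074, -0.0063, -0.0002, 0.0, 0.0, 0.0, 0.0085, -0.0071, -0.0002, 0.0, 0.0, 0.0, 0.0085, -0.0071, -0.0002, 0.0, 0.0, 0.0, 0.0085, -0.0071, -0.0002, 0.0, 0.0, 0.0]
end [0.501  0.1607]
```

Emit:
{"fn": "step_arm", "kwargs": {"commands": [0.001, -0.001, -0.0001, 0, 0, 0, 0.002, -0.002, -0.0002, 0, 0, 0, 0.003, -0.003, -0.0003, 0, 0, 0, 0.0041, -0.004, -0.0003, 0, 0, 0, 0.0052, -0.0049, -0.0003, 0, 0, 0, 0.0063, -0.0058, -0.0003, 0, 0, 0, 0.0074, -0.0066, -0.0003, 0, 0, 0, 0.0085, -0.0074, -0.0003, 0, 0, 0, 0.0085, -0.0074, -0.0003, 0, 0, 0, 0.0085, -0.0074, -0.0003, 0, 0, 0]}}

```text
t: 15.45
tcp_pos: [0.5001, 0.1611, 0.1656]
tool_rot: [0.171, 0.985, -0.0, -0.001]
force: [2.1, -0.9, 1.0]
finger_gap: 0.18
gripper_force: 20.8
```

```bash
python3 -c "
from arc import *
C=(.4874,.2145);fr(C)
for i in range(8): arc(C,.0555,-1.324-i*.1,.1,n=2,hold=1)"
```

```text
t 15.75 pos [0.5002 0.1611 0.1656] th -1.336 r 0.0549 Frad 1.1 Fcw-drag(ccw+) 1.7 Fz 0.9
[0.0048, -0.0029, -0.0001, 0.0, 0.0, 0.0, 0.0048, -0.0029, -0.0001, 0.0, 0.0, 0.0]
end [0.4955 0.1596]
[0.005, -0.0024, -0.0001, 0.0, 0.0, 0.0, 0.005, -0.0024, -0.0001, 0.0, 0.0, 0.0]
end [0.49   0.1591]
[0.0052, -0.0019, -0.0001, 0.0, 0.0, 0.0, 0.0052, -0.0019, -0.0001, 0.0, 0.0, 0.0]
end [0.4844 0.1591]
[0.0054, -0.0013, -0.0001, 0.0, 0.0, 0.0, 0.0054, -0.0013, -0.0001, 0.0, 0.0, 0.0]
end [0.4789 0.1597]
[0.0055, -0.0008, -0.0001, 0.0, 0.0, 0.0, 0.0055, -0.0008, -0.0001, 0.0, 0.0, 0.0]
end [0.4735 0.1608]
[0.0055, -0.0002, -0.0001, 0.0, 0.0, 0.0, 0.0055, -0.0002, -0.0001, 0.0, 0.0, 0.0]
end [0.4682 0.1624]
[0.0055, 0.0003, -0.0001, 0.0, 0.0, 0.0, 0.0055, 0.0003, -0.0001, 0.0, 0.0, 0.0]
end [0.4631 0.1646]
[0.0055, 0.0009, -0.0001, 0.0, 0.0, 0.0, 0.0055, 0.0009, -0.0001, 0.0, 0.0, 0.0]
end [0.4582 0.1673]
```

Emit:
{"fn": "step_arm", "kwargs": {"commands": [0.0005, -0.0003, 0, 0, 0, 0, 0.001, -0.0006, 0, 0, 0, 0, 0.0015, -0.0009, 0, 0, 0, 0, 0.002, -0.0012, -0.0001, 0, 0, 0, 0.0025, -0.0015, -0.0001, 0, 0, 0, 0.003, -0.0018, -0.0001, 0, 0, 0, 0.0035, -0.0021, -0.0001, 0, 0, 0, 0.0035, -0.0021, -0.0001, 0, 0, 0, 0.0035, -0.0021, -0.0001, 0, 0, 0, 0.0035, -0.0021, -0.0001, 0, 0, 0]}}

```text
t: 16.75
tcp_pos: [0.4964, 0.1603, 0.1657]
tool_rot: [0.171, 0.985, 0.0, -0.0]
force: [2.5, 0.6, -1.5]
finger_gap: 0.177
gripper_force: 20.6
```

Emit:
{"fn": "step_arm", "kwargs": {"commands": [0.0005, -0.0003, 0, 0, 0, 0, 0.001, -0.0006, 0, 0, 0, 0, 0.0015, -0.0009, 0, 0, 0, 0, 0.002, -0.0012, -0.0001, 0, 0, 0, 0.0025, -0.0014, -0.0001, 0, 0, 0, 0.003, -0.0016, -0.0001, 0, 0, 0, 0.0036, -0.0018, -0.0001, 0, 0, 0, 0.0036, -0.0018, -0.0001, 0, 0, 0, 0.0036, -0.0018, -0.0001, 0, 0, 0, 0.0036, -0.0018, -0.0001, 0, 0, 0]}}

```text
t: 17.75
tcp_pos: [0.4925, 0.1598, 0.1658]
tool_rot: [0.171, 0.985, -0.0, -0.0]
force: [2.4, 2.1, -1.3]
finger_gap: 0.175
gripper_force: 20.6
```

```bash
python3 -c "
from arc import *
C=(.4874,.2145);fr(C,4)"
```

```text
t 17.95 pos [0.4925 0.1598 0.1659] th -1.478 r 0.0549 Frad -2.8 Fcw-drag(ccw+) 2.4 Fz -2.6
```

Emit:
{"fn": "step_arm", "kwargs": {"commands": [0.0005, -0.0002, 0, 0, 0, 0, 0.001, -0.0004, 0, 0, 0, 0, 0.0015, -0.0006, 0, 0, 0, 0, 0.002, -0.0008, -0.0001, 0, 0, 0, 0.0025, -0.001, -0.0001, 0, 0, 0, 0.0032, -0.0012, -0.0001, 0, 0, 0, 0.0038, -0.0013, -0.0001, 0, 0, 0, 0.0038, -0.0013, -0.0001, 0, 0, 0, 0.0038, -0.0013, -0.0001, 0, 0, 0, 0.0038, -0.0013, -0.0001, 0, 0, 0]}}

```text
t: 18.95
tcp_pos: [0.4886, 0.1597, 0.166]
tool_rot: [0.171, 0.985, -0.0, -0.0]
force: [2.7, 2.2, -3.2]
finger_gap: 0.177
gripper_force: 20.5
```

```bash
python3 -c "
from arc import *
C=(.4874,.2145);fr(C,4)"
```

```text
t 19.15 pos [0.4886 0.1597 0.166 ] th -1.55 r 0.0548 Frad -1.3 Fcw-drag(ccw+) 2.4 Fz -2.3
```

Emit:
{"fn": "step_arm", "kwargs": {"commands": [0.0005, -0.0002, 0, 0, 0, 0, 0.001, -0.0004, 0, 0, 0, 0, 0.0015, -0.0006, 0, 0, 0, 0, 0.002, -0.0008, 0, 0, 0, 0, 0.0025, -0.001, 0, 0, 0, 0, 0.0032, -0.0011, 0, 0, 0, 0, 0.0038, -0.0012, 0, 0, 0, 0, 0.0038, -0.0012, 0, 0, 0, 0, 0.0038, -0.0012, 0, 0, 0, 0, 0.0038, -0.0012, 0, 0, 0, 0]}}

```text
t: 20.15
tcp_pos: [0.4846, 0.1598, 0.1661]
tool_rot: [0.171, 0.985, -0.0, -0.0]
force: [2.7, -0.8, -1.2]
finger_gap: 0.177
gripper_force: 20.7
```

Emit:
{"fn": "step_arm", "kwargs": {"commands": [0.0005, -0.0002, 0, 0, 0, 0, 0.001, -0.0003, 0, 0, 0, 0, 0.0015, -0.0004, 0, 0, 0, 0, 0.002, -0.0006, -0.0001, 0, 0, 0, 0.0025, -0.0007, -0.0001, 0, 0, 0, 0.0032, -0.0009, -0.0001, 0, 0, 0, 0.0039, -0.001, -0.0001, 0, 0, 0, 0.0039, -0.001, -0.0001, 0, 0, 0, 0.0039, -0.001, -0.0001, 0, 0, 0, 0.0039, -0.001, -0.0001, 0, 0, 0]}}

```text
t: 21.15
tcp_pos: [0.4805, 0.1603, 0.1661]
tool_rot: [0.171, 0.985, -0.0, -0.0]
force: [2.2, -2.2, -0.3]
finger_gap: 0.178
gripper_force: 20.8
```

Emit:
{"fn": "step_arm", "kwargs": {"commands": [0.0005, -0.0001, 0, 0, 0, 0, 0.001, -0.0002, 0, 0, 0, 0, 0.0015, -0.0003, 0, 0, 0, 0, 0.002, -0.0004, -0.0001, 0, 0, 0, 0.0025, -0.0005, -0.0001, 0, 0, 0, 0.0032, -0.0006, -0.0001, 0, 0, 0, 0.0039, -0.0007, -0.0001, 0, 0, 0, 0.0039, -0.0007, -0.0001, 0, 0, 0, 0.0039, -0.0007, -0.0001, 0, 0, 0, 0.0039, -0.0007, -0.0001, 0, 0, 0]}}

```text
t: 22.15
tcp_pos: [0.4765, 0.161, 0.1662]
tool_rot: [0.171, 0.985, -0.0, -0.0]
force: [2.4, -3.3, 0.4]
finger_gap: 0.18
gripper_force: 20.8
```

Emit:
{"fn": "step_arm", "kwargs": {"commands": [0.0005, -0.0001, 0, 0, 0, 0, 0.001, -0.0002, 0, 0, 0, 0, 0.0015, -0.0003, 0, 0, 0, 0, 0.002, -0.0004, -0.0001, 0, 0, 0, 0.0025, -0.0005, -0.0001, 0, 0, 0, 0.0032, -0.0006, -0.0001, 0, 0, 0, 0.0039, -0.0006, -0.0001, 0, 0, 0, 0.0039, -0.0006, -0.0001, 0, 0, 0, 0.0039, -0.0006, -0.0001, 0, 0, 0, 0.0039, -0.0006, -0.0001, 0, 0, 0]}}

```text
t: 23.15
tcp_pos: [0.4727, 0.1618, 0.1663]
tool_rot: [0.171, 0.985, 0.0, -0.0]
force: [2.5, -1.4, 0.1]
finger_gap: 0.181
gripper_force: 20.8
```

Emit:
{"fn": "step_arm", "kwargs": {"commands": [0.0005, 0, 0, 0, 0, 0, 0.001, 0, 0, 0, 0, 0, 0.0015, 0, 0, 0, 0, 0, 0.002, -0.0001, -0.0001, 0, 0, 0, 0.0026, -0.0001, -0.0001, 0, 0, 0, 0.0033, -0.0001, -0.0001, 0, 0, 0, 0.004, -0.0001, -0.0001, 0, 0, 0, 0.004, -0.0001, -0.0001, 0, 0, 0, 0.004, -0.0001, -0.0001, 0, 0, 0, 0.004, -0.0001, -0.0001, 0, 0, 0]}}

```text
t: 24.15
tcp_pos: [0.4689, 0.163, 0.1664]
tool_rot: [0.171, 0.985, -0.0, -0.0]
force: [1.3, -3.0, 0.3]
finger_gap: 0.176
gripper_force: 20.7
```

Emit:
{"fn": "step_arm", "kwargs": {"commands": [0.0005, 0, 0, 0, 0, 0, 0.001, 0, 0, 0, 0, 0, 0.0015, 0, 0, 0, 0, 0, 0.002, 0, -0.0001, 0, 0, 0, 0.0026, 0, -0.0001, 0, 0, 0, 0.0033, 0, -0.0001, 0, 0, 0, 0.004, 0, -0.0001, 0, 0, 0, 0.004, 0, -0.0001, 0, 0, 0, 0.004, 0, -0.0001, 0, 0, 0, 0.004, 0, -0.0001, 0, 0, 0]}}

```text
t: 25.15
tcp_pos: [0.4653, 0.1645, 0.1665]
tool_rot: [0.171, 0.985, 0.0, -0.0]
force: [3.2, -0.8, -0.6]
finger_gap: 0.176
gripper_force: 20.7
```

Emit:
{"fn": "step_arm", "kwargs": {"commands": [0.0005, 0, 0, 0, 0, 0, 0.001, 0.0001, 0, 0, 0, 0, 0.0015, 0.0001, 0, 0, 0, 0, 0.002, 0.0002, -0.0001, 0, 0, 0, 0.0026, 0.0002, -0.0001, 0, 0, 0, 0.0033, 0.0003, -0.0001, 0, 0, 0, 0.004, 0.0003, -0.0001, 0, 0, 0, 0.004, 0.0003, -0.0001, 0, 0, 0, 0.004, 0.0003, -0.0001, 0, 0, 0, 0.004, 0.0003, -0.0001, 0, 0, 0]}}

```text
t: 26.15
tcp_pos: [0.4642, 0.1653, 0.1669]
tool_rot: [0.171, 0.985, -0.0, 0.003]
force: [6.8, -4.7, -4.3]
finger_gap: 0.174
gripper_force: 20.5
```

The arm moved only 1.4 mm of the 4 mm commanded and the force jumped to about 8 N, so the stop is felt at around 3.8 rad. I'll check, relax, release and move above the fin.

```bash
python3 -c "
from arc import *
C=(.4874,.2145);fr(C,4)"
```

```text
t 26.35 pos [0.4642 0.1653 0.1669] th -2.011 r 0.0544 Frad 0.3 Fcw-drag(ccw+) 7.8 Fz -4.1
```

Emit:
{"fn": "step_arm", "kwargs": {"commands": [-0.0009, 0, 0, 0, 0, 0, -0.0018, 0, 0, 0, 0, 0, -0.0025, 0, 0, 0, 0, 0, -0.0025, 0, 0, 0, 0, 0, -0.0025, 0, 0, 0, 0, 0, -0.0025, 0, 0, 0, 0, 0, -0.0025, 0, 0, 0, 0, 0, -0.0025, 0, 0, 0, 0, 0, -0.0025, 0, 0, 0, 0, 0, -0.0025, 0, 0, 0, 0, 0]}}

```text
t: 27.35
tcp_pos: [0.4646, 0.1649, 0.1667]
tool_rot: [0.171, 0.985, -0.0, 0.001]
force: [4.5, -2.4, -2.6]
finger_gap: 0.179
gripper_force: 20.6
```

Emit:
{"fn": "step_arm", "kwargs": {"commands": [0, 0, 0, 0, 0, 0, 0, 0, 0, 0, 0, 0, 0, 0, -0.002, 0, 0, 0, 0, 0, -0.015, 0, 0, 0, 0, 0, -0.04, 0, 0, 8, 0.006, 0.017, -0.06, 0, 0, 16, 0.012, 0.034, -0.06, 0, 0, 24, 0.018, 0.051, -0.06, 0, 0, 32, 0.024, 0.068, -0.06, 0, 0, 40, 0.029, 0.085, -0.06, 0, 0, 45], "jaw": 45}}

```text
t: 28.35
tcp_pos: [0.4641, 0.2558, 0.2267]
tool_rot: [0.537, 0.844, -0.0, -0.001]
force: [0.3, -0.5, 0.2]
finger_gap: 0.453
gripper_force: 0.0
```

```bash
python3 - <<'E'
from h import *
for i in range(8): manip.snapshot("wrist")
d=snap("wrist","w3.png"); s=manip.sense(); print(s["t"],s["tcp_pos"],s["force"],s["q"]); print(Rn.from_quat(s["tool_rot"]).as_matrix().round(3))
print("C",proj(d,[.4876,.2145,.113]),"fin",proj(d,[.468,.2535,.14]))
t=snap("top","top1.png"); a=dict(np.load("pics/top0.png.npz"))
c1=a["pixels"][160:190,195:230];c2=t["pixels"][160:190,195:230]
# stone mark: darkest pixels centroid in both
for c in(c1,c2):
    g=cv2.cvtColor(c,cv2.COLOR_BGR2GRAY)[8:22,8:26].astype(float); bg=np.median(g); w=np.clip(bg-12-g,0,None); yy,xx=np.mgrid[:g.shape[0],:g.shape[1]]; print((w*xx).sum()/w.sum()+203,(w*yy).sum()/w.sum()+168,w.sum())
im=cv2.resize(d["pixels"],(800,600),interpolation=cv2.INTER_CUBIC); cv2.imwrite("pics/w3b.png",im)
E
```

```text
28.8 [0.46521461 0.25424947 0.22658698] [-0.44816372 -0.40409373  0.11261139] [ 2.89297702e-01  4.06662198e-01  1.67469430e+00 -1.23756901e-04
  1.06076406e+00 -1.51752205e-01]
[[-0.427  0.904 -0.   ]
 [ 0.904  0.427 -0.   ]
 [-0.    -0.001 -1.   ]]
C [281.80888967 254.33428927] fin [280.78367668 212.0828555 ]
211.48598130841123 174.52336448598132 107.0
211.3465909090909 173.42045454545453 176.0
```

View pics/w3b.png

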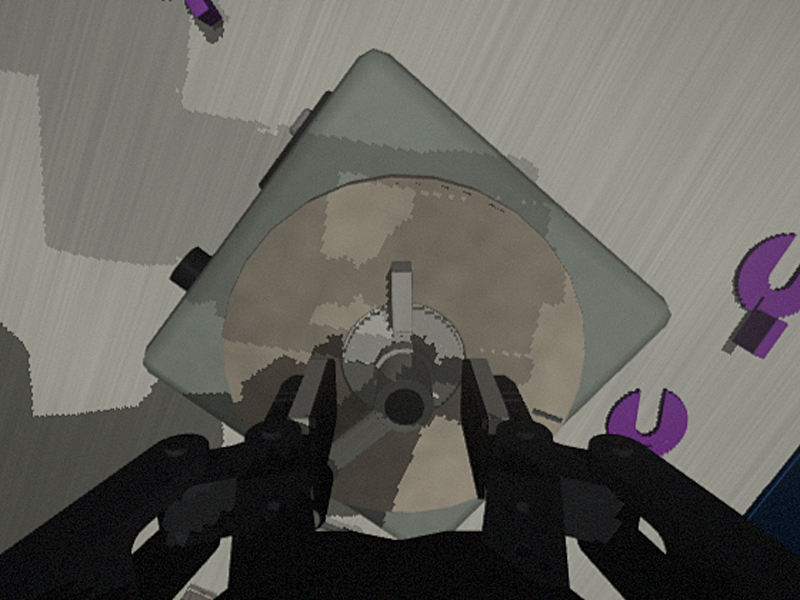

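The fin's top lies at (390–412, 272–333) in this 800-px view, upright in the image, so the tool's x axis is aligned with it. The stone mark at (547,415) has not visibly moved.

```bash
python3 - <<'E'
from h import *
d=dict(np.load("pics/w3.png.npz")); k=560/800
o=ray(d,401*k,272*k,.14)[:2]; i=ray(d,400.5*k,333*k,.14)[:2]; ex=np.array([-.427,.904]); print("outer",o,"inner",i,np.linalg.norm(o-i),np.degrees(np.arctan2(*(o-i)[::-1])))
f=o-ex*.015; print("fin c",f,"washer origin",o-ex*.058, "from inner",i+ex*.015)
print(rel([f[0],f[1],.117]).round(4))
a=dict(np.load("pics/top0.png.npz"))
print("ring",ray(a,367.5,223,.013),"tray c",ray(a,393,194.4,.028))
E
```

```text
outer [0.46144033 0.26717502] inner [0.47426976 0.23960824] 0.03040595047018263 114.95701826461303
fin c [0.46784533 0.25361502] washer origin [0.48620633 0.21474302] from inner [0.46786476 0.25316824]
[-0.0018  0.002   0.1096]
ring [ 0.45540724 -0.14972186  0.013     ] tray c [ 0.52326535 -0.21167749  0.028     ]
```

Emit:
{"fn": "step_arm", "kwargs": {"commands": [-0.002, 0.002, 0.015, 0, 0, 0, -0.002, 0.002, 0.035, 0, 0, 0, -0.002, 0.002, 0.055, 0, 0, 0, -0.002, 0.002, 0.075, 0, 0, 0, -0.002, 0.002, 0.092, 0, 0, 0, -0.002, 0.002, 0.102, 0, 0, 0, -0.002, 0.002, 0.107, 0, 0, 0, -0.002, 0.002, 0.109, 0, 0, 0, -0.002, 0.002, 0.109, 0, 0, 0, -0.002, 0.002, 0.109, 0, 0, 0], "jaw": 40}}

```text
t: 29.85
tcp_pos: [0.4685, 0.2541, 0.1183]
tool_rot: [0.535, 0.845, 0.001, 0.001]
force: [0.2, 0.5, 0.9]
finger_gap: 0.402
gripper_force: 0.0
```

Emit:
{"fn": "step_arm", "kwargs": {"commands": [0, 0, 0, 0, 0, 0, 0, 0, 0, 0, 0, 0, 0, 0, 0, 0, 0, 0, 0, 0, 0, 0, 0, 0, 0, 0, 0, 0, 0, 0, 0, 0, 0, 0, 0, 0, 0, 0, 0, 0, 0, 0, 0, 0, 0, 0, 0, 0, 0, 0, 0, 0, 0, 0, 0, 0, 0, 0, 0, 0], "jaw": 0, "grip_force": 35}}

```text
t: 30.85
tcp_pos: [0.4683, 0.2541, 0.1182]
tool_rot: [0.535, 0.845, 0.0, 0.0]
force: [-0.6, 0.6, 5.2]
finger_gap: 0.107
gripper_force: 38.3
```

```bash
python3 -c "
from arc import *
C=(.4862,.2147);fr(C,4);print(manip.sense()['finger_gap'])"
```

```text
t 31.05 pos [0.4683 0.2541 0.1182] th 1.998 r 0.0433 Frad 0.5 Fcw-drag(ccw+) 1.0 Fz 5.7
0.10524903222245724
```

Emit:
{"fn": "step_arm", "kwargs": {"commands": [0, 0, -0.0005, 0, 0, 0, 0, 0, -0.001, 0, 0, 0, 0, 0, -0.0015, 0, 0, 0, 0, 0, -0.002, 0, 0, 0, 0, 0, -0.0025, 0, 0, 0, 0, 0, -0.003, 0, 0, 0, 0, 0, -0.0035, 0, 0, 0, 0, 0, -0.004, 0, 0, 0, 0, 0, -0.004, 0, 0, 0, 0, 0, -0.004, 0, 0, 0]}}

```text
t: 32.05
tcp_pos: [0.468, 0.254, 0.1216]
tool_rot: [0.535, 0.845, 0.0, 0.0]
force: [-0.9, 0.4, -1.3]
finger_gap: 0.112
gripper_force: 37.5
```

```bash
python3 -c "
from arc import *
C=(.4862,.2147);fr(C,4);s=manip.sense();print(s['finger_gap'],s['ft_torque'])
print(Rn.from_quat(s['tool_rot']).as_matrix().round(4))"
```

```text
t 32.25 pos [0.468  0.254  0.1216] th 2.005 r 0.0433 Frad -0.0 Fcw-drag(ccw+) 0.1 Fz -1.1
0.10967015718418634 [0.00695754 0.00332088 0.03090315]
[[-0.4274  0.9041 -0.    ]
 [ 0.9041  0.4274 -0.    ]
 [-0.     -0.     -1.    ]]
```

Emit:
{"fn": "step_arm", "kwargs": {"commands": [0, 0, -0.0005, 0, 0, 0, 0, 0, -0.001, 0, 0, 0, 0, 0, -0.001, 0, 0, 0, 0.001, 0, -0.001, 0, 0, 0, 0.002, 0, -0.001, 0, 0, 0, 0.003, 0, -0.001, 0, 0, 0, 0.005, 0, -0.001, 0, 0, 0, 0.007, 0, -0.001, 0, 0, 0, 0.008, 0, -0.001, 0, 0, 0, 0.008, 0, -0.001, 0, 0, 0]}}

```text
t: 33.25
tcp_pos: [0.4644, 0.2614, 0.1226]
tool_rot: [0.535, 0.845, 0.0, -0.0]
force: [-0.5, -0.4, -0.5]
finger_gap: 0.109
gripper_force: 37.5
```

```bash
python3 -c "
from arc import *
C=(.4862,.2147);fr(C,4);s=manip.sense();print(s['finger_gap'],s['ft_torque'])"
```

```text
t 33.45 pos [0.4646 0.2613 0.1226] th 2.006 r 0.0513 Frad 0.4 Fcw-drag(ccw+) 0.4 Fz -1.0
0.10505266358983624 [0.06461626 0.00484458 0.00417231]
```

Emit:
{"fn": "step_arm", "kwargs": {"commands": [0.002, 0, 0, 0, 0, 0, 0.005, 0, 0, 0, 0, 0, 0.008, 0, 0, 0, 0, 0, 0.011, 0, 0, 0, 0, 0, 0.014, 0, 0, 0, 0, 0, 0.017, 0, 0, 0, 0, 0, 0.02, 0, 0, 0, 0, 0, 0.022, 0, 0, 0, 0, 0, 0.022, 0, 0, 0, 0, 0, 0.022, 0, 0, 0, 0, 0]}}

```text
t: 34.45
tcp_pos: [0.4552, 0.2811, 0.1226]
tool_rot: [0.535, 0.845, -0.0, 0.0]
force: [-0.1, -0.7, -2.4]
finger_gap: 0.107
gripper_force: 37.5
```

Emit:
{"fn": "step_arm", "kwargs": {"commands": [0.003, 0, 0, 0, 0, 0, 0.007, 0, 0, 0, 0, 0, 0.011, 0, 0, 0, 0, 0, 0.015, 0, 0, 0, 0, 0, 0.02, 0, 0, 0, 0, 0, 0.025, 0, 0, 0, 0, 0, 0.03, 0, 0, 0, 0, 0, 0.036, 0, 0, 0, 0, 0, 0.042, 0, 0, 0, 0, 0, 0.045, 0, 0, 0, 0, 0]}}

```text
t: 35.45
tcp_pos: [0.4356, 0.3224, 0.1226]
tool_rot: [0.535, 0.845, 0.0, -0.0]
force: [0.3, 0.0, -1.3]
finger_gap: 0.106
gripper_force: 37.5
```

```bash
python3 - <<'E'
from arc import *
C=(.4862,.2147);fr(C,4);s=manip.sense();print(s['finger_gap'],s['ft_torque'],s['q'])
a=dict(np.load("pics/top0.png.npz"))
px=a["pixels"].astype(int); m=((px.min(2)>165)).astype(np.uint8); m[:,:340]=0;m[:,450:]=0;m[:130]=0;m[255:]=0
c=max(cv2.findContours(m,0,1)[0],key=cv2.contourArea)
r=cv2.minAreaRect(c); u=cv2.boxPoints(r); w=[ray(a,*p,.012)[:2].round(3) for p in u]; print(w,np.mean(w,0))
for n in("driver",(305,240)),("jar",(305,150)),("bottle",(307,100)): print(n,ray(a,*n[1],.05))
E
```

```text
t 35.65 pos [0.4357 0.3222 0.1226] th 2.01 r 0.1187 Frad -0.1 Fcw-drag(ccw+) 0.2 Fz -1.0
0.10593892356758863 [0.03425404 0.00452931 0.05024367] [ 4.29713451e-01  5.73280815e-01  1.74005302e+00 -1.78666533e-04
  8.28323549e-01 -1.20082857e-02]
[array([ 0.427, -0.124]), array([ 0.638, -0.145]), array([ 0.623, -0.307]), array([ 0.412, -0.285])] [ 0.525   -0.21525]
('driver', (305, 240)) [0.41743527 0.00690924 0.05      ]
('jar', (305, 150)) [0.63384669 0.00115188 0.05      ]
('bottle', (307, 100)) [ 0.75573998 -0.00693606  0.05      ]
```

The washer is clear of the spindle. I'll lift it and carry it to the tray.

Emit:
{"fn": "step_arm", "kwargs": {"commands": [0, 0, -0.02, 0, 0, 0, 0, 0, -0.05, 0, 0, 0, 0, 0, -0.085, 0, 0, 0, 0, 0, -0.11, 0, 0, 0, -0.015, -0.0043, -0.118, 0, 0, 0, -0.045, -0.0128, -0.118, 0, 0, 0, -0.085, -0.0242, -0.118, 0, 0, 0, -0.125, -0.0356, -0.118, 0, 0, 0, -0.165, -0.047, -0.118, 0, 0, 0, -0.205, -0.0584, -0.118, 0, 0, 0]}}

```text
t: 36.65
tcp_pos: [0.4696, 0.1088, 0.2395]
tool_rot: [0.535, 0.845, -0.001, -0.001]
force: [0.7, -0.4, -1.0]
finger_gap: 0.104
gripper_force: 37.5
```

Emit:
{"fn": "step_arm", "kwargs": {"commands": [-0.04, -0.0114, 0, 0, 0, 0, -0.08, -0.0228, 0, 0, 0, 0, -0.12, -0.0342, 0, 0, 0, 0, -0.16, -0.0456, 0, 0, 0, 0, -0.2, -0.057, 0, 0, 0, 0, -0.24, -0.0684, 0, 0, 0, 0, -0.27, -0.077, 0, 0, 0, 0, -0.29, -0.0826, 0, 0, 0, 0, -0.3, -0.0855, 0, 0, 0, 0, -0.3, -0.0855, 0, 0, 0, 0]}}

```text
t: 37.65
tcp_pos: [0.5212, -0.1971, 0.2399]
tool_rot: [0.536, 0.844, 0.0, -0.001]
force: [0.2, 0.4, -1.9]
finger_gap: 0.106
gripper_force: 37.5
```

```bash
python3 - <<'E'
from h import *
for i in range(5): manip.snapshot("wrist")
d=snap("wrist","w4.png"); snap("side","side1.png"); s=manip.sense(); print(s["t"],s["tcp_pos"],s["force"],s["finger_gap"]); print(Rn.from_quat(s["tool_rot"]).as_matrix().round(3)); print(rel([.5216,-.196,.0165]).round(4))
c=cv2.imread("pics/side1.png"); cv2.imwrite("pics/mix.png",np.hstack([cv2.resize(d["pixels"],(400,300)),cv2.resize(c,(400,300))]))
E
```

```text
38.0 [ 0.52160851 -0.19500425  0.24075747] [ 0.2712168   0.60867198 -1.01050266] 0.10664802320199743
[[-0.429  0.903 -0.   ]
 [ 0.903  0.429  0.   ]
 [ 0.     0.    -1.   ]]
[-0.0009 -0.0004  0.2243]
```

View pics/mix.png

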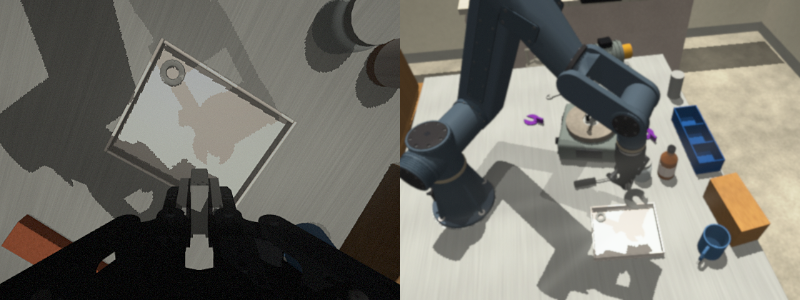

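The wrist view shows the tray at mix (108–295, 40–205) and the ring at (173,72), with the fin held. I'll check these against the target position.

```bash
python3 - <<'E'
from h import *
d=dict(np.load("pics/w4.png.npz")); k=1.4
print("ring",ray(d,173*k,72*k,.013)); 
for p in[(162,41),(294,123),(107,150)]: print("corner",ray(d,p[0]*k,p[1]*k,.028))
E
```

```text
ring [ 0.45943825 -0.1470596   0.013     ]
corner [ 0.43215911 -0.11698613  0.028     ]
corner [ 0.64429164 -0.13622049  0.028     ]
corner [ 0.41763218 -0.28859778  0.028     ]
```

Emit:
{"fn": "step_arm", "kwargs": {"commands": [0, 0, 0.02, 0, 0, 0, 0, 0, 0.045, 0, 0, 0, 0, 0, 0.075, 0, 0, 0, 0, 0, 0.105, 0, 0, 0, 0, 0, 0.13, 0, 0, 0, 0, 0, 0.145, 0, 0, 0, 0, 0, 0.155, 0, 0, 0, 0, 0, 0.16, 0, 0, 0, 0, 0, 0.16, 0, 0, 0, 0, 0, 0.16, 0, 0, 0]}}

```text
t: 39.0
tcp_pos: [0.5223, -0.1965, 0.0814]
tool_rot: [0.535, 0.845, 0.0, 0.001]
force: [0.4, 0.0, -1.6]
finger_gap: 0.103
gripper_force: 37.5
```

Emit:
{"fn": "step_arm", "kwargs": {"commands": [0, 0, 0.012, 0, 0, 0, 0, 0, 0.026, 0, 0, 0, 0, 0, 0.04, 0, 0, 0, 0, 0, 0.05, 0, 0, 0, 0, 0, 0.056, 0, 0, 0, 0, 0, 0.06, 0, 0, 0, 0, 0, 0.063, 0, 0, 0, 0, 0, 0.065, 0, 0, 0, 0, 0, 0.065, 0, 0, 0, 0, 0, 0.065, 0, 0, 0]}}

```text
t: 40.0
tcp_pos: [0.5219, -0.1963, 0.0159]
tool_rot: [0.535, 0.845, -0.0, 0.0]
force: [-0.7, 0.3, -1.2]
finger_gap: 0.105
gripper_force: 37.5
```

Emit:
{"fn": "step_arm", "kwargs": {"commands": [0, 0, 0.0003, 0, 0, 0, 0, 0, 0.0006, 0, 0, 0, 0, 0, 0.0009, 0, 0, 0, 0, 0, 0.0012, 0, 0, 0, 0, 0, 0.0015, 0, 0, 0, 0, 0, 0.0018, 0, 0, 0, 0, 0, 0.002, 0, 0, 0, 0, 0, 0.002, 0, 0, 0, 0, 0, 0.002, 0, 0, 0, 0, 0, 0.002, 0, 0, 0]}}

```text
t: 41.0
tcp_pos: [0.5217, -0.1963, 0.0136]
tool_rot: [0.535, 0.845, -0.0, -0.0]
force: [-0.3, 0.9, -1.3]
finger_gap: 0.107
gripper_force: 37.5
```

Emit:
{"fn": "step_arm", "kwargs": {"commands": [0, 0, 0.0002, 0, 0, 0, 0, 0, 0.0004, 0, 0, 0, 0, 0, 0.0006, 0, 0, 0, 0, 0, 0.0008, 0, 0, 0, 0, 0, 0.001, 0, 0, 0, 0, 0, 0.0011, 0, 0, 0, 0, 0, 0.0012, 0, 0, 0, 0, 0, 0.0012, 0, 0, 0, 0, 0, 0.0012, 0, 0, 0, 0, 0, 0.0012, 0, 0, 0]}}

```text
t: 42.0
tcp_pos: [0.5217, -0.1962, 0.0132]
tool_rot: [0.535, 0.845, -0.0, 0.0]
force: [-1.8, 1.1, 7.2]
finger_gap: 0.107
gripper_force: 38.6
```

Contact came at the predicted height. I'll ease off, open and withdraw.

Emit:
{"fn": "step_arm", "kwargs": {"commands": [0, 0, -0.0003, 0, 0, 0, 0, 0, -0.0006, 0, 0, 0, 0, 0, -0.0008, 0, 0, 0, 0, 0, -0.0008, 0, 0, 0, 0, 0, -0.0008, 0, 0, 0, 0, 0, -0.0008, 0, 0, 0, 0, 0, -0.0008, 0, 0, 0, 0, 0, -0.0008, 0, 0, 0, 0, 0, -0.0008, 0, 0, 0, 0, 0, -0.0008, 0, 0, 0]}}

```text
t: 43.0
tcp_pos: [0.5217, -0.1962, 0.0133]
tool_rot: [0.535, 0.845, 0.0, 0.0]
force: [-1.2, 2.2, 5.3]
finger_gap: 0.109
gripper_force: 38.3
```

Emit:
{"fn": "step_arm", "kwargs": {"commands": [0, 0, 0, 0, 0, 0, 0, 0, 0, 0, 0, 0, 0, 0, 0, 0, 0, 0, 0, 0, 0, 0, 0, 0, 0, 0, 0, 0, 0, 0, 0, 0, -0.01, 0, 0, 0, 0, 0, -0.03, 0, 0, 0, 0, 0, -0.06, 0, 0, 0, 0, 0, -0.1, 0, 0, 0, 0, 0, -0.14, 0, 0, 0], "jaw": 30}}

```text
t: 44.0
tcp_pos: [0.5212, -0.196, 0.1549]
tool_rot: [0.535, 0.845, 0.0, -0.0]
force: [-0.1, -0.2, 0.4]
finger_gap: 0.302
gripper_force: 0.0
```

Emit:
{"fn": "step_arm", "kwargs": {"commands": [-0.02, 0, -0.03, 0, 0, 0, -0.04, 0, -0.06, 0, 0, 0, -0.06, 0, -0.09, 0, 0, 0, -0.08, 0, -0.12, 0, 0, 0, -0.1, 0, -0.12, 0, 0, 0, -0.12, 0, -0.12, 0, 0, 0, -0.12, 0, -0.12, 0, 0, 0, -0.12, 0, -0.12, 0, 0, 0, -0.12, 0, -0.12, 0, 0, 0, -0.12, 0, -0.12, 0, 0, 0]}}

```text
t: 45.0
tcp_pos: [0.5725, -0.3036, 0.2732]
tool_rot: [0.535, 0.845, 0.0, -0.001]
force: [-0.2, -0.6, -0.5]
finger_gap: 0.301
gripper_force: 0.0
```

```bash
python3 - <<'E'
from h import *
w=snap("wrist","w5.png"); b=snap("side","side2.png"); s=manip.sense(); print(s["t"],s["tcp_pos"],s["force"])
cv2.imwrite("pics/mix2.png",np.hstack([cv2.resize(w["pixels"],(400,300)),cv2.resize(b["pixels"][120:390,180:400],(400,491))[:300]]) if 0 else np.hstack([cv2.resize(w["pixels"],(480,360)),cv2.resize(b["pixels"][240:380,220:344],(319,360))]))
E
```

```text
45.1 [ 0.57275146 -0.30390735  0.27323616] [ 0.85460939  0.15649477 -0.08564783]
```

View pics/mix2.png

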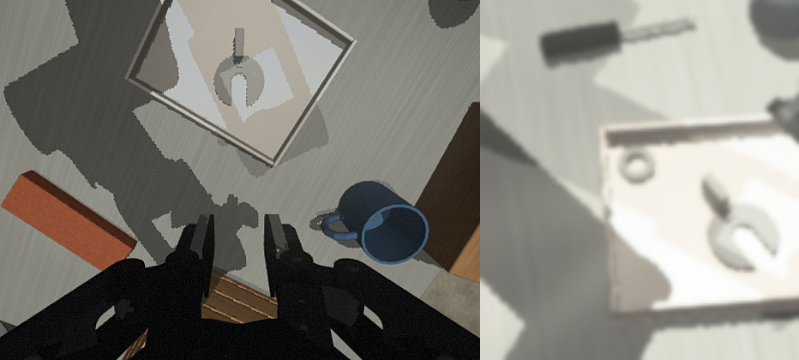

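The washer lies flat, fin up, well inside the tray at mix (240,80). The ring at (637,165) is untouched. I'll hand in.

```bash
python3 -c "
from station import manip
print(manip.sign_off())"
```

```text
the job is handed in; nothing more can be done
None
```

The job is handed in at about 45 s: the nut is backed off clockwise to its felt end stop, and the washer was drawn out without jamming and lies flat, fin up, in the tray; the sign-off gave no verdict.

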